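# Start a timed dosing run

### The arm

A 6-joint arm with a two-finger parallel gripper is mounted at the origin on the work surface. World frame = base frame: x ahead of the robot, y to its left, z up, the work surface at z = 0. Lengths are in m, angles in rad, forces in N, time in s.
With the tool pointing down it reaches from about 0.325 to 0.925 m from the base axis. Payload 3.1 kg.
Tool frame: the origin (TCP) lies at the centre of the arm's flange, where the gripper is bolted on; the fingertips stand 173 mm ahead of it and the grasp point (between the pads) lies 155 mm ahead of it; z points along the fingers, y is the line along which they close (so a half turn about z gives the same grasp; the last joint's range is limited). The gripper opens to 85 mm and grips with 20 to 120 N. Pads are 22 mm wide; open, the fingers measure 114 mm over their backs; the gripper's body (76 mm by 85 mm) begins 54 mm behind the grasp point. The pads swing forward as they close: fully open they stand 13 mm farther back than shut.
Start: joints at [1.233, 0.217, 1.613, -0, 1.311, -0.112], TCP at [0.14, 0.609, 0.405] pointing down, gripper open.
Joint ranges: [-2.75, 2.75], [-0.78, 2.1], [0.31, 2.55], [-1.13, 4.27], [0.13, 2.63], [-2.58, 2.58]. Speed limits (rad/s): [2.79, 2.79, 3.14, 3.14, 3.14, 3.14].

### API

Orientations are given as a unit quaternion [w, x, y, z].
In Python, from workcell import manip gives the robot as it stands.
- The arm moves only by the shell command python3 -m crank 'ROWS'. ROWS is JSON, a list of rows, each a list of 7 numbers: the turn, a rotation vector about the world's x, y, z in degrees, then the shift along the world's x, y, z in cm, then the opening, from -1 (shut) to 1 (fully open). A call has 1 to 5 rows; each row is the pose to reach, as a shift and turn from the pose commanded when the call began; what a row does not reach only later rows make up. A row lasts 1/8 s, in which the tool goes at most 62.5 mm and 10.7 degrees, less where a joint would pass 70% of its speed; a pose out of reach is approached as far as the arm can. A call with a gripper value outside its range is refused whole. The fingers move at their own pace and stop on an object; the grip force is fixed at half the most. Time passes only in rows, so rows that repeat a pose let the fingers close. It gives the time, the measured TCP pose, the force, the opening and the grip force at its end, in the units of the state.
- manip.observe(): the state, without advancing time (a new reading comes with each control period).
- manip.read_camera(name): name is "scene" or "side" or "wrist"; returns a dict with "img" (384x512x3 uint8, blue, green, red), "camera_matrix" (3x3 intrinsics, pixels), "camera_from_world" (4x4, takes a point from world to camera coordinates). Camera axes: x right, y up, looking along -z (the intrinsics and any distortion apply to the point x, -y, -z); pixel columns grow to the right and rows downward; lengths in m; the calibration is good to about 2 mm. A picture is of the moment at which its call begins. There is no depth.
- manip.finish_job(): hands the job in; it is judged then, once.
The state is a dict: "clock": time; "qpos": joint angles; "dq": joint speeds; "joint_torque": joint torques, N m; "eef_pos": TCP position; "tool_rot": TCP orientation; "force": force on the tool from outside, world axes, zero at the start; "moment": the same for the moment, N m; "grip_width": finger opening in m; "grasp_force": force on a finger pad.
Only numpy, scipy, OpenCV 4.12 (cv2) and the standard library are available. Lean on these libraries where they do the work, as an engineer would, in place of code of your own. Each camera call takes 0.05 s, during which the arm holds its last target. There are 200 camera calls.

### The job

Start the timed dosing run: with the fingertips, gently push in the square key on the magnetic stirrer, then the long bar key on the syringe pump, then the large round key on the hand timer, in that order; each key stays in once pushed home. Leave the small key beside each of them alone, do not pick up the timer or shove it aside, and leave the glassware and the other things on the bench where they are.

Things in the scene. Friction and masses are not known exactly. Their poses are not given: they have to be found in the camera images.
- stirrer: Magnetic stirrer, fixed white box 225 x 150 mm: grey control deck (60 mm high) near the robot; behind it a round steel plate, 132 mm across, 85 mm high, centre at x +115 mm, with a glass beaker on it. Origin on the bench under the deck's middle; x from deck to plate, y left, z up. Black keys 18 mm proud of the deck: square at (0, +38) mm, small round at (0, -38) mm.
- stir_key (a joint): Square key (26 x 26 mm) on the stirrer, the first to press. Value: metres its stem is in; 0 = out (start), 0.008 = home, over 0.005 counts as in. The cap gives on a 2 N/mm spring (up to 6 mm): about 1.3 mm, then the stem slides down at about 2.5 N and stays where it is left; past home (some 9.3 mm) the force climbs 2 N/mm again.
- stir_key_top (a point): Stirrer's square key, 78 mm above the bench when out. Point at the centre of the key's top face; its z axis points up, its x and y axes are those of the device; it sinks with the cap.
- heat_key (a joint): Small round key (14 mm across) on the stirrer, to be left alone. 0 = out, 0.008 = in.
- pump: Syringe pump, fixed white box 145 x 180 mm: grey control deck (70 mm high) near the robot; behind it, at x +75 mm, a glass syringe lying crosswise on aluminium blocks (top 107 mm). Origin on the bench under the deck's middle; x from deck to syringe, y left, z up. Black keys 18 mm proud of the deck: long bar at (0, +45) mm, small round at (0, -45) mm.
- run_key (a joint): Long bar key (16 mm along the pump's x, 44 mm along its y) on the syringe pump, the second to press. Value: metres its stem is in; 0 = out (start), 0.008 = home, over 0.005 counts as in. The cap gives on a 2 N/mm spring (up to 6 mm): about 1.3 mm, then the stem slides down at about 2.5 N and stays where it is left; past home (some 9.3 mm) the force climbs 2 N/mm again.
- run_key_top (a point): Pump's bar key, 88 mm above the bench when out. Point at the centre of the key's top face; its z axis points up, its x and y axes are those of the device; it sinks with the cap.
- purge_key (a joint): Small round key (14 mm across) on the syringe pump, to be left alone. 0 = out, 0.008 = in.
- timer: Hand timer: loose white box 62 x 92 x 26 mm (x, y, z), about 0.25 kg, flat on the bench. Origin at the centre of its underside, y along its length, z up. Black keys 18 mm proud of its top: large round at (0, +22) mm, small square at (+10, -34) mm. Also a flat grey display that is no key.
- time_key (a joint): Large round key (26 mm across) on the timer, the third to press. Value: metres its stem is in; 0 = out (start), 0.008 = home, over 0.005 counts as in. The cap gives on a 2 N/mm spring (up to 6 mm): about 1.3 mm, then the stem slides down at about 2.5 N and stays where it is left; past home (some 9.3 mm) the force climbs 2 N/mm again.
- time_key_top (a point): Timer's large round key, 44 mm above the bench when out. Point at the centre of the key's top face; its z axis points up, its x and y axes are those of the device; it sinks with the cap.
- clear_key (a joint): Small square key (10 mm) on the timer, to be left alone. 0 = out, 0.008 = in.
- beaker: Glass beaker, 68 mm across, 60 mm high, loose on the stirrer's plate (rim 145 mm above the bench). Origin: centre of its underside. Leave standing.
- jar: Small glass jar, 44 mm across, 55 mm high, loose, behind the timer. Origin: centre of its underside. Leave standing.
- flask: Small conical glass flask, 52 mm across, 72 mm high, loose, near the robot. Origin: centre of its underside. Leave standing.
- dish: Shallow aluminium weighing dish, 56 mm across, 14 mm high, loose, near the robot. Origin: centre of its underside. Leave alone.
- spatula: Spatula with a broad flat blade, 150 mm long, lying loose near the robot to its right. Leave alone.
- stopper: Small cork stopper, 24 mm across, 22 mm high, loose on the bench close in front of the syringe pump. Origin: centre of its underside. Leave standing.

How it is judged:
By the outcome, as a careful person would: the job done as asked, in the order asked, and still so for the second after the job is handed in, with the robot touching nothing.
It also fails if it takes over 51 s, if anything falls off the work surface, if the arm or the gripper's body presses on something with over 40 N, if the wrist force passes 120 N, or if a joint passes its speed limit or range.

## Working session

There is one attempt and no reset: what is moved stays moved. The work goes in short steps, Python scripts to look and compute and a shell command to move; the robot and the scene stay as the last step left them, time stands still between calls to the robot, and variables do not carry over. Pictures are saved under pics/ and viewed, at most 10 in all, crops included, and the job is handed in when it is done.

```bash
mkdir -p pics; cat > h.py <<'E'
from workcell import manip
import numpy as np, cv2
def cam(n):
    d=manip.read_camera(n); return d["img"],np.array(d["camera_matrix"]),np.array(d["camera_from_world"]),d
def ray(K,T,u,v,z):
    d=np.linalg.inv(K)@[u,v,1]; d=np.array([d[0],-d[1],-d[2]])
    R=T[:3,:3];c=-R.T@T[:3,3];w=R.T@d
    return c+w*(z-c[2])/w[2]
def proj(K,T,p):
    q=T[:3,:3]@np.array(p)+T[:3,3]; q=K@[q[0],-q[1],-q[2]]; return q[:2]/q[2]
E
python3 - <<'E'
from h import *
for n in("scene","side"):
    i,K,T,d=cam(n); cv2.imwrite(f"pics/{n}0.png",i); np.savez(n+"0.npz",i=i,K=K,T=T); print(n,d.keys(),K.round(1).tolist(),(-T[:3,:3].T@T[:3,3]).round(3))
o=manip.observe();print(o)
E
```

```text
scene dict_keys(['img', 'camera_matrix', 'camera_from_world']) [[360.4, 0.0, 260.1], [0.0, 360.4, 190.3], [0.0, 0.0, 1.0]] [0.986 0.225 0.816]
side dict_keys(['img', 'camera_matrix', 'camera_from_world']) [[445.2, 0.0, 253.9], [0.0, 445.2, 191.6], [0.0, 0.0, 1.0]] [-0.012 -0.576  0.746]
{'clock': 0.1, 'qpos': array([ 1.23278284e+00,  2.17691670e-01,  1.61483344e+00, -3.22964049e-05,
        1.31129836e+00, -1.12162335e-01]), 'dq': array([-0.00015407, -0.00205457, -0.00382425,  0.00025914,  0.00045474,
       -0.00113292]), 'joint_torque': array([-1.10299123e-03, -3.98078156e+01, -3.04967809e+01, -1.96243600e-04,
        4.22801313e-03, -5.81156243e-06]), 'eef_pos': array([0.13979357, 0.60877862, 0.40345917]), 'tool_rot': array([-2.33741516e-04,  1.12681516e-01,  9.93630531e-01, -1.09075647e-03]), 'force': array([0.21680783, 0.20157364, 0.26680014]), 'moment': array([ 0.06863362, -0.05865775, -0.00012234]), 'grasp_force': 0.0, 'grip_width': 0.0854371501334364}
```

View pics/scene0.png

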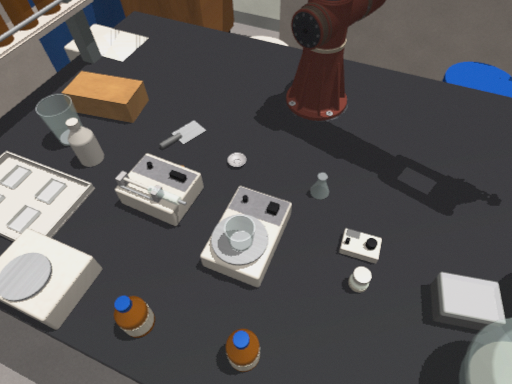

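View pics/side0.png

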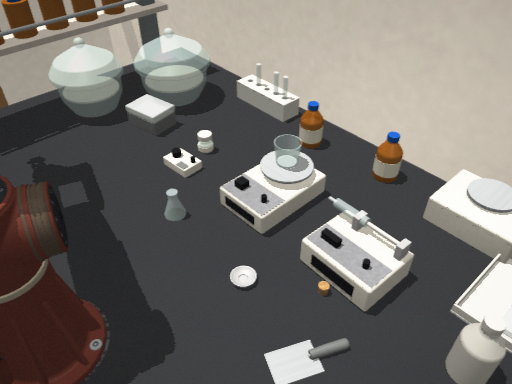

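Scene view: square key ~(273,208), bar key ~(178,176), timer round key ~(371,243). Side view: ~(242,183), (331,237), (177,153). Next, an enlarged montage of the keys.

```bash
python3 - <<'E'
from h import *
P={"scene":[(273,208),(178,176),(371,243)],"side":[(242,183),(331,237),(177,153)]}
Z=[.078,.088,.044]; rows=[]
for n in P:
    f=np.load(n+"0.npz");r=[]
    for (u,v),z in zip(P[n],Z):
        i=f["i"][v-20:v+20,u-20:u+20]; print(n,ray(f["K"],f["T"],u,v,z).round(4))
        i=cv2.resize(np.clip(i*1.0*1.6,0,255).astype(np.uint8),None,fx=6.5,fy=6.5,interpolation=cv2.INTER_NEAREST)
        for k in range(0,40,5): cv2.putText(i,str(u-20+k),(int(k*6.5),8),0,.3,(0,0,255));cv2.putText(i,str(v-20+k),(0,int(k*6.5)+8),0,.3,(0,0,255))
        r.append(i)
    rows.append(np.hstack(r))
cv2.imwrite("pics/m.png",np.vstack(rows))
E
```

```text
scene [0.5239 0.0538 0.078 ]
scene [ 0.5342 -0.2083  0.088 ]
scene [0.5041 0.3    0.044 ]
side [0.5115 0.0379 0.078 ]
side [ 0.5223 -0.2221  0.088 ]
side [0.4938 0.2828 0.044 ]
```

View pics/m.png

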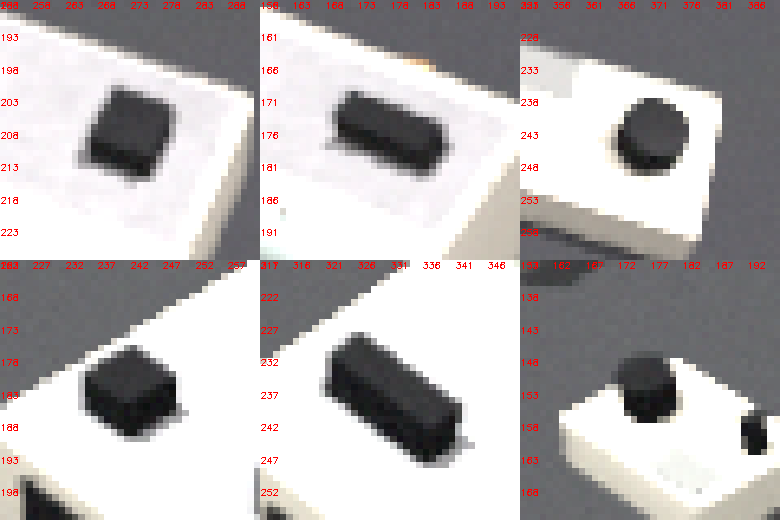

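The top faces (lighter grey) have these centres. Scene: (274.4,207.2), (178.6,175.1), (371.9,242.4). Side: (242.2,180.5), (331.6,235.6), (176.2,150.2).

```bash
python3 - <<'E'
from h import *
P={"scene":[(274.4,207.2),(178.6,175.1),(371.9,242.4)],"side":[(242.2,180.5),(331.6,235.6),(176.2,150.2)]}
S={"scene":[(245,198),(150,165),(348,240)],"side":[(264,198),(366,264),(193,159)]}
Z=[.078,.088,.044]; F={n:np.load(n+"0.npz") for n in P}
for j,z in enumerate(Z):
    a=[ray(F[n]["K"],F[n]["T"],P[n][j][0]-.5,P[n][j][1]-.5,z) for n in P]
    b=[ray(F[n]["K"],F[n]["T"],*S[n][j],z) for n in P]
    # two-ray closest point
    C=[-F[n]["T"][:3,:3].T@F[n]["T"][:3,3] for n in P]
    D=[(x-c)/np.linalg.norm(x-c) for x,c in zip(a,C)]
    A=sum(np.eye(3)-np.outer(d,d) for d in D); B=sum((np.eye(3)-np.outer(d,d))@c for d,c in zip(D,C))
    print([x[:2].round(4) for x in a],"tri",np.linalg.solve(A,B).round(4),"small",[x[:2].round(3) for x in b])
E
```

```text
[array([0.5195, 0.0544]), array([0.5184, 0.0467])] tri [0.5196 0.0519 0.0751] small [array([ 0.523, -0.022]), array([ 0.513, -0.036])]
[array([ 0.5301, -0.2105]), array([ 0.5265, -0.2189])] tri [ 0.5286 -0.2149  0.0837] small [array([ 0.531, -0.297]), array([ 0.517, -0.313])]
[array([0.5008, 0.3002]), array([0.5   , 0.2978])] tri [0.5007 0.2999 0.0429] small [array([0.518, 0.247]), array([0.509, 0.232])]
```

```bash
python3 -m crank '[[0,0,3,4,-4,0,-1],[0,0,6,8,-8,0,-1],[0,0,9,12,-12,0,-1],[0,0,11,16,-17,0,-1],[0,0,13,19,-21,0,-1]]'; python3 -m crank '[[0,0,0,4,-5,0,-1],[0,0,0,7,-10,0,-1],[0,0,0,10,-15,0,-1],[0,0,0,14,-20,0,-1],[0,0,0,17,-25,0,-1]]'; python3 -m crank '[[0,0,0,2,-5,0,-1],[0,0,0,1.9,-9.8,-2,-1],[0,0,0,1.9,-9.8,-6,-1],[0,0,0,1.9,-9.8,-9,-1],[0,0,0,1.9,-9.8,-12,-1]]'
python3 - <<'E'
from h import *
for n in("wrist","side","scene"):
    i,K,T,d=cam(n); cv2.imwrite(f"pics/{n}1.png",i); np.savez(n+"1.npz",i=i,K=K,T=T)
print(manip.observe()["eef_pos"],manip.observe()["force"],manip.observe()["grip_width"])
i=[cv2.imread(f"pics/{n}1.png") for n in("wrist","side")]
c=i[1][120:240,180:300]
cv2.imwrite("pics/m1.png",np.hstack([cv2.resize(i[0],(400,300)),cv2.resize(c,(300,300),interpolation=0)]))
E
```

```text
clock: 0.72
eef_pos: [0.3309, 0.3972, 0.4042]
tool_rot: [-0.0, -0.001, 1.0, -0.0]
force: [1.0, 0.4, 0.4]
grip_width: 0.0
grasp_force: 0.0
clock: 1.35
eef_pos: [0.5007, 0.1473, 0.4044]
tool_rot: [0.0, -0.0, 1.0, 0.0]
force: [1.6, 0.4, -0.2]
grip_width: 0.0
grasp_force: 0.0
clock: 1.98
eef_pos: [0.5184, 0.0508, 0.2831]
tool_rot: [-0.001, -0.0, 1.0, 0.0]
force: [0.7, 0.7, -0.6]
grip_width: 0.0
grasp_force: 0.0
[0.51758611 0.05114785 0.28250726] [ 0.65776112 -0.63563436  0.22744488] 0.0001877304145176774
```

View pics/m1.png

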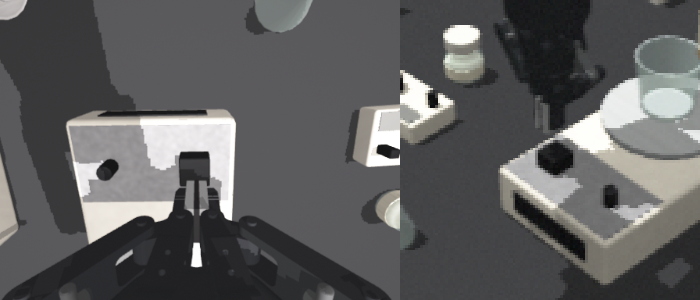

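The wrist view shows the square key (about (248,208) at full size) sitting laterally on the closed fingers' line. The side view shows the fingers above it. A crop of the wrist image should fix its edges.

```bash
python3 - <<'E'
from h import *
f=np.load("wrist1.npz");i=f["i"]
c=i[170:260,205:295]; c=cv2.resize(np.clip(c*1.8,0,255).astype(np.uint8),None,fx=6.5,fy=6.5,interpolation=0)
for k in range(0,90,10): cv2.putText(c,str(205+k),(int(k*6.5),9),0,.35,(0,0,255));cv2.putText(c,str(170+k),(0,int(k*6.5)+9),0,.35,(0,0,255))
cv2.imwrite("pics/w1c.png",c)
K,T=f["K"],f["T"]
print(-T[:3,:3].T@T[:3,3],[(p,proj(K,T,[.519+p[0],.051+p[1],.078]).round(1)) for p in[(-.013,-.013),(-.013,.013),(.013,.013)]],"tip",proj(K,T,[.5176,.0511,.1095]))
E
```

```text
[0.43769711 0.04989613 0.2516872 ] [((-0.013, -0.013), array([232.4, 205.4])), ((-0.013, 0.013), array([273.2, 205.5])), ((0.013, 0.013), array([272.3, 241.9]))] tip [253.2497594  246.29769824]
```

View pics/w1c.png

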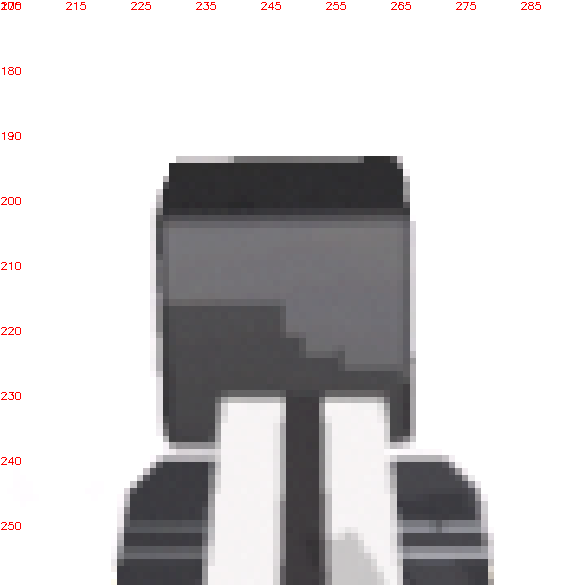

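Wrist view: the top face spans u 229–268, v 202–239, so the key centre is at about (0.517, 0.0485) and the tool needs to shift −3 mm in y. Descending in small steps.

```bash
python3 -m crank '[[0,0,0,0,-0.3,-1.5,-1],[0,0,0,0,-0.3,-2.5,-1],[0,0,0,0,-0.3,-2.8,-1]]'; python3 -m crank '[[0,0,0,0,0,-0.2,-1],[0,0,0,0,0,-0.4,-1],[0,0,0,0,0,-0.4,-1]]'; python3 -m crank '[[0,0,0,0,0,-0.2,-1],[0,0,0,0,0,-0.4,-1],[0,0,0,0,0,-0.4,-1]]'
```

```text
clock: 2.5
eef_pos: [0.5187, 0.0481, 0.2562]
tool_rot: [-0.0, -0.001, 1.0, 0.0]
force: [-0.7, -0.2, 0.2]
grip_width: -0.0002
grasp_force: 0.0
clock: 2.88
eef_pos: [0.519, 0.0482, 0.2528]
tool_rot: [0.0, -0.001, 1.0, -0.0]
force: [-0.1, -0.2, -0.0]
grip_width: -0.0001
grasp_force: 0.0
clock: 3.25
eef_pos: [0.5192, 0.0481, 0.249]
tool_rot: [0.0, -0.001, 1.0, -0.0]
force: [0.1, 0.6, 1.8]
grip_width: 0.0001
grasp_force: 1.0
```

```bash
python3 -m crank '[[0,0,0,0,0,-0.2,-1],[0,0,0,0,0,-0.4,-1],[0,0,0,0,0,-0.5,-1],[0,0,0,0,0,-0.5,-1]]'; python3 -m crank '[[0,0,0,0,0,-0.15,-1],[0,0,0,0,0,-0.3,-1],[0,0,0,0,0,-0.3,-1]]'
```

```text
clock: 3.75
eef_pos: [0.5192, 0.0482, 0.2438]
tool_rot: [0.0, -0.001, 1.0, 0.0]
force: [1.1, -0.2, 2.2]
grip_width: 0.0001
grasp_force: 1.0
clock: 4.12
eef_pos: [0.5192, 0.0482, 0.2411]
tool_rot: [0.0, -0.001, 1.0, -0.0]
force: [1.0, 0.9, 4.8]
grip_width: 0.0001
grasp_force: 2.3
```

```bash
python3 -m crank '[[0,0,0,0,0,-0.1,-1],[0,0,0,0,0,-0.1,-1]]'; python3 -m crank '[[0,0,0,0,0,1,-1],[0,0,0,0,0,5,-1],[0,0,0,0,-4,9,-1],[0,0,0,0,-10,9,-1],[0,0,0,0.5,-16,9,-1]]';python3 -m crank '[[0,0,0,0.5,-5,0,-1],[0,0,0,0.8,-10.5,0,-1],[0,0,0,0.8,-10.5,-4,-1],[0,0,0,0.8,-10.5,-4.8,-1],[0,0,0,0.8,-10.5,-4.8,-1]]'
cat > v.py <<'E'
import sys
from h import *
z,s=float(sys.argv[1]),sys.argv[2]
i,K,T,d=cam("wrist"); e=manip.observe()["eef_pos"]; np.savez("w"+s,i=i,K=K,T=T)
u0,v0=190,170
c=i[v0:v0+90,u0:u0+120]; c=cv2.resize(np.clip(c*1.8,0,255).astype(np.uint8),None,fx=6.5,fy=6.5,interpolation=0)
for k in range(0,120,10): cv2.putText(c,str(u0+k),(int(k*6.5),9),0,.35,(0,0,255));cv2.putText(c,str(v0+k),(0,int(k*6.5)+9),0,.35,(0,0,255))
cv2.imwrite(f"pics/w{s}.png",c)
print(e); print("under tip",proj(K,T,[e[0],e[1],z]),"+1cm x",proj(K,T,[e[0]+.01,e[1],z]),"+1cm y",proj(K,T,[e[0],e[1]+.01,z]))
E
python3 v.py .088 2
```

```text
clock: 4.38
eef_pos: [0.5192, 0.0482, 0.2403]
tool_rot: [0.0, -0.001, 1.0, -0.0]
force: [0.3, 0.4, 5.9]
grip_width: 0.0
grasp_force: 3.1
clock: 5.0
eef_pos: [0.5231, -0.1128, 0.3301]
tool_rot: [-0.0, -0.001, 1.0, 0.0]
force: [0.5, 0.3, 0.0]
grip_width: 0.0
grasp_force: 0.0
clock: 5.62
eef_pos: [0.5311, -0.2159, 0.2804]
tool_rot: [-0.002, -0.001, 1.0, 0.001]
force: [-0.3, 0.4, 1.1]
grip_width: 0.0002
grasp_force: 0.0
[ 0.53181581 -0.21606193  0.28172274]
under tip [251.70710038 233.85169414] +1cm x [251.65871769 248.39014175] +1cm y [268.07935212 233.8742579 ]
```

View pics/w2.png

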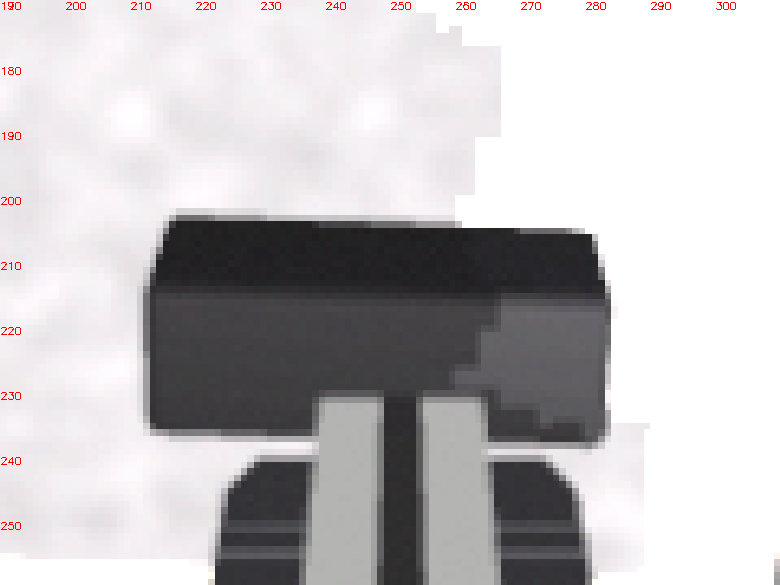

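Stirrer key is home (force climbed to 5.9 N at ~9.7 mm). The wrist view shows the bar's top face at u 213–283, v 214–237, so I shift about −4.5 mm in x and −2 mm in y and descend.

```bash
python3 -m crank '[[0,0,0,-0.45,-0.2,-1,-1],[0,0,0,-0.45,-0.2,-1.8,-1],[0,0,0,-0.45,-0.2,-1.8,-1]]'; python3 -m crank '[[0,0,0,0,0,-0.2,-1],[0,0,0,0,0,-0.4,-1],[0,0,0,0,0,-0.5,-1],[0,0,0,0,0,-0.5,-1]]'; python3 -m crank '[[0,0,0,0,0,-0.2,-1],[0,0,0,0,0,-0.4,-1],[0,0,0,0,0,-0.5,-1],[0,0,0,0,0,-0.5,-1]]'
```

```text
clock: 6.05
eef_pos: [0.527, -0.2184, 0.2629]
tool_rot: [-0.001, -0.001, 1.0, 0.0]
force: [0.1, 0.0, -1.0]
grip_width: 0.0002
grasp_force: 0.0
clock: 6.55
eef_pos: [0.5276, -0.2189, 0.2591]
tool_rot: [0.0, -0.001, 1.0, -0.0]
force: [-0.4, 0.7, 2.5]
grip_width: 0.0002
grasp_force: 1.1
clock: 7.05
eef_pos: [0.5276, -0.2189, 0.2538]
tool_rot: [0.0, -0.001, 1.0, -0.0]
force: [0.2, 1.3, 1.9]
grip_width: 0.0001
grasp_force: 1.0
```

Contact was near 0.260, so the target is about 0.2503.

```bash
python3 -m crank '[[0,0,0,0,0,-0.15,-1],[0,0,0,0,0,-0.3,-1],[0,0,0,0,0,-0.3,-1]]'; python3 -m crank '[[0,0,0,0,0,-0.1,-1],[0,0,0,0,0,-0.1,-1]]'
```

```text
clock: 7.42
eef_pos: [0.5276, -0.2189, 0.2511]
tool_rot: [0.0, -0.001, 1.0, -0.0]
force: [0.6, 1.4, 4.7]
grip_width: 0.0003
grasp_force: 2.3
clock: 7.68
eef_pos: [0.5277, -0.2189, 0.2503]
tool_rot: [0.0, -0.001, 1.0, -0.0]
force: [-0.1, 0.3, 6.2]
grip_width: -0.0004
grasp_force: 3.1
```

Pump key is home. Moving over to the timer.

```bash
python3 -m crank '[[0,0,0,0,0,1,-1],[0,0,0,0,0,6,-1],[0,0,0,0,3,11,-1],[0,0,0,0,9,11,-1],[0,0,0,0,15,11,-1]]'; python3 -m crank '[[0,0,0,-0.5,5.5,0,-1],[0,0,0,-1,11.5,0,-1],[0,0,0,-1.5,17.5,0,-1],[0,0,0,-2,23.5,0,-1],[0,0,0,-2.5,29.5,0,-1]]'; python3 -m crank '[[0,0,0,-0.3,5,0,-1],[0,0,0,-0.3,7.1,-3,-1],[0,0,0,-0.3,7.1,-8,-1],[0,0,0,-0.3,7.1,-11.5,-1],[0,0,0,-0.3,7.1,-11.5,-1]]'; python3 v.py .044 3
```

```text
clock: 8.3
eef_pos: [0.5269, -0.0678, 0.3604]
tool_rot: [0.0, 0.0, 1.0, -0.0]
force: [-0.4, -0.2, 0.0]
grip_width: -0.0
grasp_force: 0.0
clock: 8.93
eef_pos: [0.5013, 0.2277, 0.3591]
tool_rot: [-0.001, -0.001, 1.0, -0.001]
force: [0.5, -0.0, -0.2]
grip_width: -0.0002
grasp_force: 0.0
clock: 9.55
eef_pos: [0.4968, 0.296, 0.2403]
tool_rot: [-0.005, -0.001, 1.0, -0.002]
force: [-0.1, 0.1, -0.1]
grip_width: 0.0003
grasp_force: 0.0
[0.49830763 0.29658214 0.24300632]
under tip [254.88334204 233.94220559] +1cm x [254.79004898 248.19253589] +1cm y [270.8777849  234.00719622]
```

View pics/w3.png

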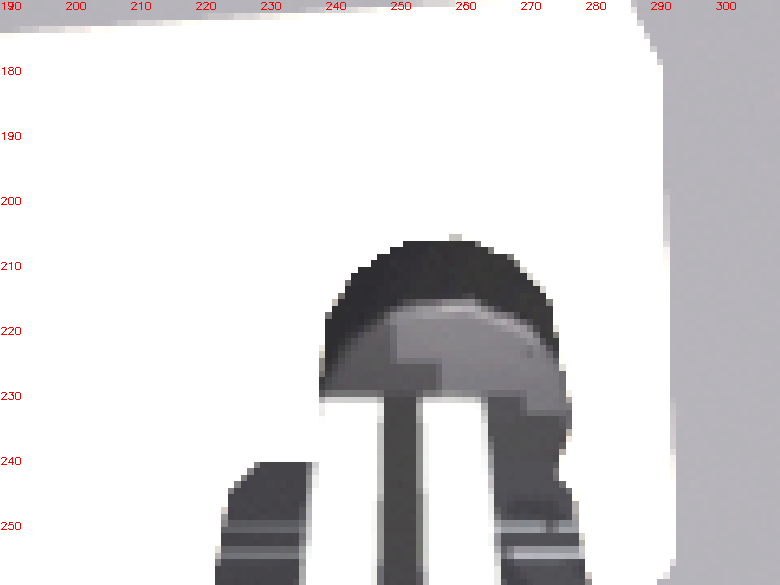

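The round key's top has its near edge at v≈215 and right edge at u≈276, so its centre is at about (256.5,233.5), nearly under the tip. Shift +2 mm in y and descend.

```bash
python3 -m crank '[[0,0,0,0,0.2,-1,-1],[0,0,0,0,0.2,-2,-1],[0,0,0,0,0.2,-2.4,-1],[0,0,0,0,0.2,-2.4,-1]]'; python3 -m crank '[[0,0,0,0,0,-0.2,-1],[0,0,0,0,0,-0.4,-1],[0,0,0,0,0,-0.5,-1],[0,0,0,0,0,-0.5,-1]]'; python3 -m crank '[[0,0,0,0,0,-0.2,-1],[0,0,0,0,0,-0.4,-1],[0,0,0,0,0,-0.5,-1],[0,0,0,0,0,-0.5,-1]]'
```

```text
clock: 10.1
eef_pos: [0.4993, 0.2991, 0.2205]
tool_rot: [-0.0, -0.001, 1.0, -0.0]
force: [0.0, -0.4, -0.2]
grip_width: 0.0
grasp_force: 0.0
clock: 10.6
eef_pos: [0.4996, 0.2992, 0.2161]
tool_rot: [0.0, -0.001, 1.0, 0.0]
force: [-0.3, -0.3, 2.0]
grip_width: 0.0001
grasp_force: 1.1
clock: 11.1
eef_pos: [0.4996, 0.2992, 0.2107]
tool_rot: [0.0, -0.001, 1.0, 0.0]
force: [1.2, -0.0, 1.0]
grip_width: 0.0002
grasp_force: 1.0
```

```bash
python3 -m crank '[[0,0,0,0,0,-0.15,-1],[0,0,0,0,0,-0.3,-1],[0,0,0,0,0,-0.3,-1]]'; python3 -m crank '[[0,0,0,0,0,-0.1,-1],[0,0,0,0,0,-0.1,-1]]'
```

```text
clock: 11.48
eef_pos: [0.4996, 0.2992, 0.2079]
tool_rot: [0.0, -0.001, 1.0, 0.0]
force: [1.5, 0.2, 2.9]
grip_width: 0.0006
grasp_force: 1.6
clock: 11.72
eef_pos: [0.4996, 0.2992, 0.2071]
tool_rot: [0.0, -0.001, 1.0, 0.0]
force: [0.4, -0.4, 4.8]
grip_width: -0.0003
grasp_force: 2.4
```

Force has climbed past home. One more mm, then retreat and check.

```bash
python3 -m crank '[[0,0,0,0,0,-0.06,-1],[0,0,0,0,0,-0.06,-1]]'; python3 -m crank '[[0,0,0,0,0,1,-1],[0,0,0,0,0,5,-1],[0,0,0,0,0,11,-1],[0,0,0,-4,4,16,-1],[0,0,0,-8,8,18,-1]]'; python3 -m crank '[[0,0,0,-4,4,0,-1],[0,0,0,-8,8,0,-1],[0,0,0,-12,12,0,-1],[0,0,0,-12,12,0,-1]]'
python3 - <<'E'
from h import *
o=[]
for n,u,v,w in(("scene",130,120,270),("side",150,120,270)):
    i=cam(n)[0][v:v+180,u:u+w]; o.append(cv2.resize(i,(400,267),interpolation=0)); b=np.load(n+"0.npz")["i"][v:v+180,u:u+w]; o.append(cv2.resize(b,(400,267),interpolation=0))
cv2.imwrite("pics/end.png",np.vstack([np.hstack(o[:2]),np.hstack(o[2:])]))
E
```

```text
clock: 11.98
eef_pos: [0.4996, 0.2993, 0.2065]
tool_rot: [0.0, -0.001, 1.0, 0.0]
force: [1.2, 0.6, 6.7]
grip_width: -0.0003
grasp_force: 2.9
clock: 12.6
eef_pos: [0.4255, 0.373, 0.3848]
tool_rot: [0.001, 0.001, 1.0, 0.001]
force: [0.3, -0.4, -0.1]
grip_width: 0.0002
grasp_force: 0.0
clock: 13.1
eef_pos: [0.3023, 0.4944, 0.3813]
tool_rot: [-0.001, -0.003, 1.0, -0.001]
force: [0.9, -0.4, 0.0]
grip_width: -0.0005
grasp_force: 0.0
```

View pics/end.png

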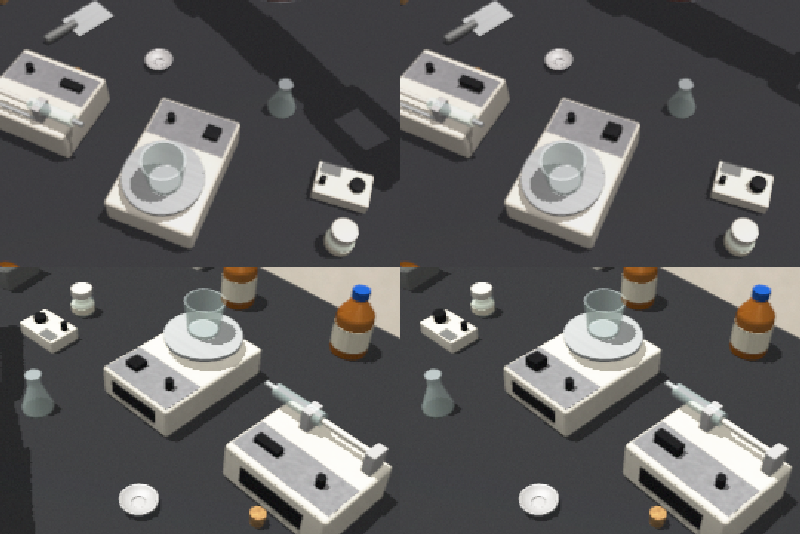

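In the current views (left), all three large keys sit visibly lower than at the start (right). The small keys and everything else are unchanged, and the timer has not moved.

```bash
python3 -c "
from workcell import manip; print(manip.finish_job())"
```

```text
the job is handed in; nothing more can be done
None
```

I pushed the stirrer, pump and timer keys home in that order, with wrist force peaking under 7 N; the final pictures show nothing else moved, and I handed the job in at about 13 s.

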